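# Set the mask aligner's exposure gap with its handwheel

### The job

Raise the mask aligner's stage by cranking the red handwheel clockwise (seen from above) until you feel the stage come up firmly against its stop, without forcing it, then back the wheel off a quarter turn. Then swing the yellow clamp lever clockwise, fully over to its end, to secure the setting, and leave the wheel alone. Do not touch the glass mask or its frame, and do not disturb the bottle, the dish or the wafer case.

Things in the scene. Friction and masses are not known exactly. Their poses are not given: they have to be found in the camera images.
- aligner: Fixed black housing, 270 (x) x 440 (y) mm, top 50 mm above the table; place and yaw vary. Origin: centre of its underside; x away from the robot at yaw 0, y left, z up. In its frame (mm): wheel centre at (-20, -120, 115), clamp pivot at (-40, 90, 82), stage and mask centre at (60, 140). Under the wheel a shaft up to 32 mm across with a foot of 34 mm radius, 12 mm high.
- handwheel: Flat-lying red handwheel; origin at its centre, mid-height of rim and spokes, 115 mm above the table; z up, x along one of its three spokes; turns with the wheel. Rim: round bar 14 mm thick, 174 mm over all, 146 mm inside. Hub 30 mm across, up to 16 mm above the origin. Spokes 120 degrees apart, round bars 10 mm thick. A closed gripper fits down between two spokes and can push one round.
- wheel_hub (a point): The same centre of the wheel, not turning. Clockwise raises the stage 3 mm a turn. The stop is 1.0 to 2.4 turns clockwise of the start, at an angle that varies and cannot be seen. Friction about 0.1 N m (2 N at 46 mm radius); the wheel stays where it is left. The stop has a sprung give of 0.1 rad per 0.4 N m: 6 to 15 N on a spoke 46 mm out is firm; above 35 N is forced and fails.
- stage: The stage that the wheel lifts: a 136 mm square aluminium plate with a black chuck and four steel stop balls at its corners. Origin on its centre line at the height of the balls' crowns; axes as the aligner's. The stop is where the balls meet the underside of the mask holder. A quarter turn is 0.75 mm of height: too fine to measure by eye, easy on the wheel.
- mask_holder: Fixed dark steel frame, 150 mm square, 8 mm thick, with brass screw heads 4 mm proud, holding the glass mask above the stage. Origin: centre of its underside, about 101 mm above the table; its place on the aligner is fixed. Not to be touched.
- clamp_pivot (a point): Pivot of the yellow clamp lever, on its vertical axis, at the height of the middle of the lever (82 mm above the table). Black boss 28 mm across and 22 mm high, centred here, on an aluminium foot of 18 mm radius.
- clamp_tip (a point): Centre of the yellow ball (18 mm across) at the end of the clamp lever, 65 mm from the pivot. The lever is a level round bar 12 mm thick; the housing's top is 26 mm below its underside.
- clamp (a joint): Angle of the clamp lever in rad: 0 points to the aligner's -x (towards the robot), growing clockwise from above to 1.5 at its end stop (clamped), where it points nearly to the aligner's +y. Starts between 0 and 0.3. It stays where it is left; friction about 0.1 N m.
- solvent_bottle: Amber bottle, 66 mm across, 160 mm tall, standing upright; origin at the centre of its underside. A bystander.
- dish: Shallow round glass dish, 100 mm across, 18 mm high; origin at the centre of its underside. A bystander.
- wafer_case: Round white and blue wafer case, 116 mm across, 26 mm high; origin at the centre of its underside. A bystander.

How it is judged:
On the way, in this order (a step that is already met when the one before it is completed fails the run):
1. the wheel is cranked up to its stop, within about 3 degrees: the stage less than 0.025 mm below it (z of stage in the frame of mask_holder above -2.5e-05 m), for 0.05 s.
2. the wheel is backed off a quarter turn: between 56 and 124 degrees, that is the stage 0.47 to 1.03 mm below its stop, at rest for 0.3 s (z of stage in the frame of mask_holder between -0.00103 and -0.00047 m and angular speed of handwheel below 0.1 rad/s), for 0.3 s.
3. the clamp lever is swung over: past 1.38 rad, 7 degrees short of its end or less, with the gap kept (z of stage in the frame of mask_holder between -0.00103 and -0.00047 m and value of joint clamp above 1.38 rad), for 0.2 s.
At the end, for the whole second after the job is handed in: The stage stands a quarter turn of the wheel (56 to 124 degrees, 0.47 to 1.03 mm) below its stop with the wheel at rest, and the clamp lever is past 1.38 rad (7 degrees short of its end or less) (all of step 3 and angular speed of handwheel below 0.1 rad/s); the robot touches nothing.
It fails at once if the wheel is forced: pushed with more than 35 N (contact force between handwheel and anything else above 35 N).
It fails at once if the fingers or the arm touch the mask holder (contact force between any of the fingers, the arm and mask_holder above 1 N).
It fails at once if the amber solvent bottle is moved by more than 20 mm (distance of solvent_bottle from where it was at the start of the episode above 0.02 m).
It fails at once if the glass dish is moved by more than 20 mm (distance of dish from where it was at the start of the episode above 0.02 m).
It fails at once if the wafer case is moved by more than 20 mm (distance of wafer_case from where it was at the start of the episode above 0.02 m).
It also fails if it takes over 70 s, if anything falls off the work surface, if the arm or the gripper's body presses on something with over 40 N, if the wrist force passes 120 N, or if a joint passes its speed limit or range.

### The arm

A 7-joint arm with a two-finger parallel gripper is mounted at the origin on the work surface. World frame = base frame: x ahead of the robot, y to its left, z up, the work surface at z = 0. Lengths are in m, angles in rad, forces in N, time in s.
With the tool pointing down it reaches from about 0.35 to 0.9 m from the base axis. Payload 7.2 kg.
Tool frame: the origin (TCP) lies at the centre of the arm's flange, where the gripper is bolted on; the fingertips stand robot.tcp_to_tips ahead of it and the grasp point (between the pads) lies 163 mm ahead of it (robot.tcp_to_tips is the distance from the TCP to the fingertips, in m); z points along the fingers, y is the line along which they close (so a half turn about z gives the same grasp; the last joint's range is limited). The gripper opens to 88 mm and grips with 3 to 60 N. Pads are 20 mm wide; open, the fingers measure 115 mm over their backs; the gripper's body (75 mm by 178 mm) begins 61 mm behind the grasp point.
Start: joints at [-0.068, 0.411, -0.013, 1.596, 0.006, 1.134, -0.082], TCP at [0.625, -0, 0.405] pointing down, gripper open.
Joint ranges: [-2.95, 2.95], [-0.29, 1.99], [-1.47, 1.44], [0.14, 2.54], [-1.03, 4.17], [0.13, 1.85], [-2.86, 2.86]. Speed limits (rad/s): [2.39, 2.39, 3.01, 3.01, 3.14, 3.14, 3.14].

### API

Orientations are given as a unit quaternion [x, y, z, w].
In Python, from bench import robot gives the robot as it stands. Calls block until the motion is done:
- robot.movep(position, orientation): joint-space move of the TCP to a pose.
- robot.move_l(position, orientation=None, velocity=0.15, until_force=None): straight line of the TCP; orientation=None keeps the orientation; velocity is the mean speed in m/s. With until_force (N) it stops when the force on the tool has changed by that much, and returns True; else False.
- robot.movej(angles): joint-space move.
- robot.command_gripper(opening, force=None): finger opening in m; force is the grip in N (None keeps the last); returns when the fingers have stopped.
- robot.sleep(seconds).
- robot.solve_ik(position, orientation): joint angles nearest the present ones, or None.
- robot.capture(name): name is "scene" or "side" or "wrist"; returns (picture, depth): 400x640x3 uint8, red, green, blue; 400x640 float32, m along the optical axis (not along the pixel's ray), 0 where there is no reading.
- robot.camera_model(name): a dict with "fx", "fy", "cx", "cy" (pixels), "R" (3x3) and "t" (3): a world point X has camera coordinates R X + t. Camera axes: x right, y down, z forward; pixel columns grow to the right and rows downward; lengths in m; the calibration is good to about 2 mm. A picture is of the moment at which its call begins: read the wrist's pose just before it. camera_model takes no time and is no camera call; for the wrist camera it gives the pose at the moment of the call.
A pose or a line that the arm cannot do raises robot.IKError and nothing moves.
- robot.sign_off(): hands the job in; it is judged then, once.
Readings, each from a call of its own:
- robot.read_clock(): time.
- robot.read_q(): joint angles.
- robot.read_joint_velocities(): joint speeds.
- robot.read_joint_torque(): joint torques, N m.
- robot.read_eef_pos(): TCP position.
- robot.read_eef_rot(): TCP orientation.
- robot.read_contact_force(): force on the tool from outside, world axes, zero at the start.
- robot.read_wrist_torque(): the same for the moment, N m.
- robot.read_finger_gap(): finger opening in m.
- robot.read_gripper_force(): force on a finger pad.
Only numpy, scipy, OpenCV 4.12 (cv2) and the standard library are available. Lean on these libraries where they do the work, as an engineer would, in place of code of your own. Each camera call takes 0.05 s, during which the arm holds its last target. There are 200 camera calls.

## Working session

There is one attempt and no reset: what is moved stays moved. The work goes in short steps, each a Python script; the robot and the scene stay as the last script left them, time stands still between calls to the robot, and variables do not carry over. Pictures are saved under pics/ and viewed, at most 10 in all, crops included, and the job is handed in when it is done.

```bash
ls; mkdir -p pics
python3 - <<'E'
from bench import robot
import cv2,numpy as np
for n in ["scene","side"]:
    p,d=robot.capture(n); cv2.imwrite(f"pics/{n}0.png",p[:,:,::-1]); np.savez(f"{n}0.npz",p=p,d=d,**robot.camera_model(n))
print(robot.tcp_to_tips,robot.read_eef_rot(),robot.read_clock())
E
```

```text
bench.py
pics
0.182 [ 7.07131314e-01  7.07081905e-01 -5.14593685e-04 -4.69047763e-04] 0.1
```

View pics/scene0.png

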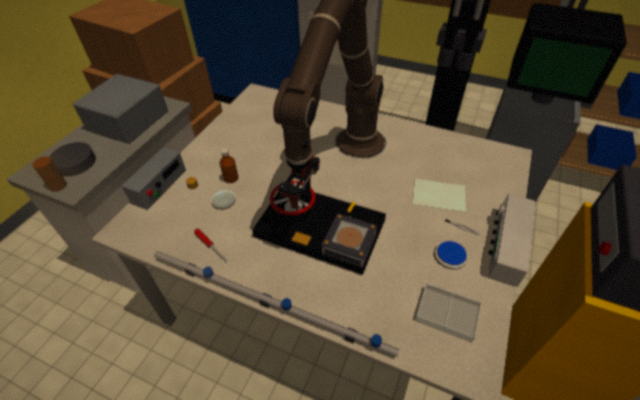

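View pics/side0.png

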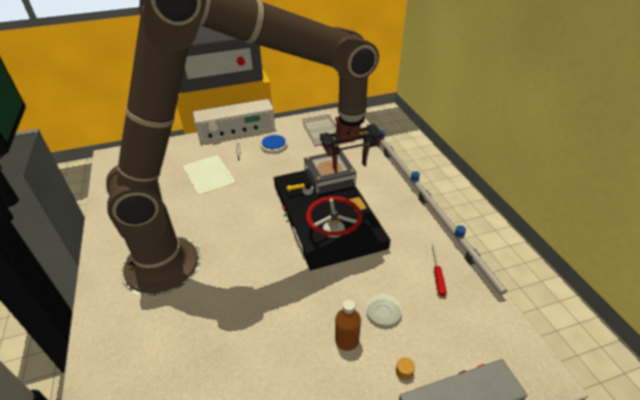

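The scene view shows the wheel near (293,198), the lever near (351,206), and the mask at (350,237). The side view has the wheel unobstructed at (334,215), the lever at (297,187), and the bottle and dish well clear. Next I'll locate the wheel and lever from the side view, then check from the wrist camera above them.

```bash
cat > h.py <<'E'
import cv2,numpy as np
from scipy.optimize import least_squares
def rays(m,uv,z):
    uv=np.asarray(uv,float); R=np.array(m["R"]);t=np.array(m["t"])
    d=np.c_[(uv[:,0]-m["cx"])/m["fx"],(uv[:,1]-m["cy"])/m["fy"],np.ones(len(uv))]@R
    c=-R.T@t
    return (c+d*((z-c[2])/d[:,2])[:,None])[:,:2]
def mask(p,h0,h1,s=120,v=60):
    h=cv2.cvtColor(p,cv2.COLOR_RGB2HSV).astype(int)
    H=h[...,0]; k=((H>=h0)&(H<=h1)) if h0<h1 else ((H>=h0)|(H<=h1))
    return (k&(h[...,1]>s)&(h[...,2]>v)).astype(np.uint8)
def biggest(m,near=None):
    n,l,st,c=cv2.connectedComponentsWithStats(m)
    i=1+np.argmax(st[1:,4]); return l==i
def uv(b): v,u=np.nonzero(b); return np.c_[u,v]
def circle(P,r=None):
    f=lambda x:np.hypot(P[:,0]-x[0],P[:,1]-x[1])-x[2]
    return least_squares(f,[*P.mean(0),.08],loss="soft_l1",f_scale=.003).x
E
python3 - <<'E'
from h import *
for n in ["side","scene"]:
    m=np.load(n+"0.npz"); p=m["p"]
    b=biggest(mask(p,172,6)) ; P=rays(m,uv(b),.115); print(n,"wheel",circle(P),len(P))
    y=mask(p,20,32,150,90); k,l,st,c=cv2.connectedComponentsWithStats(y)
    for i in range(1,k):
        if 8<st[i,4]<3000: 
            print("yel",st[i],c[i].round(),rays(m,[c[i]],.082))
E
```

```text
side wheel [ 0.54303704 -0.0830074   0.0802407 ] 678
yel [286 183  19   8  83] [294. 186.] [[0.47577544 0.13116066]]
scene wheel [ 0.54382893 -0.07897708  0.07796463] 171
yel [147   0  11   3  18] [153.   0.] [[-0.82678041 -1.89357508]]
yel [587   0  38  14 243] [605.   6.] [[-1.90486282  1.07208679]]
yel [ 472   15   53   63 2061] [498.  46.] [[-1.04441664  0.47854532]]
yel [606  59  34  27 435] [622.  71.] [[-1.00088657  1.12196066]]
yel [348 202   8  10  41] [351. 206.] [[0.47437461 0.13290346]]
yel [584 202   8   5  32] [587. 204.] [[0.11614778 0.94506158]]
yel [585 294  55  27 503] [612. 307.] [[0.54788963 1.00959721]]
```

Run:
```python
from bench import robot
import cv2,numpy as np
robot.movep([.56,0.0,.50],[.7071068,.7071068,0,0])
m=robot.camera_model("wrist"); p,d=robot.capture("wrist"); cv2.imwrite("pics/w1.png",p[:,:,::-1]); np.savez("w1.npz",p=p,d=d,**m)
print(robot.read_clock(), -m["R"].T@m["t"])
```

```text
0.6833 [0.55949674 0.07436506 0.48056854]
```

View pics/w1.png

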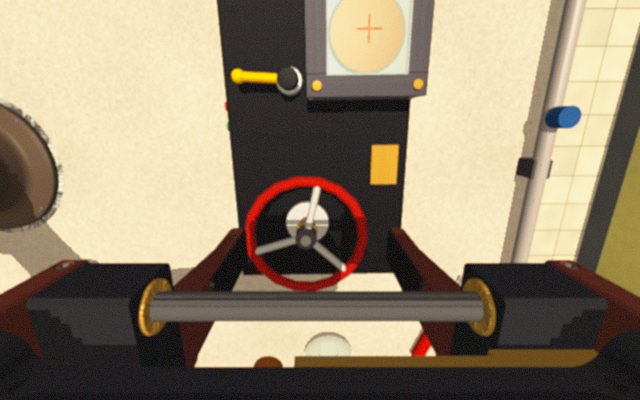

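The wrist view shows the wheel centred near (306,233) with its three spokes pointing to about (317,190), (255,250) and (345,268). The lever tip is at (238,76) and the boss at (289,80), and the mask is clear of both. Now the exact wheel, spoke and lever positions.

```bash
cat >> h.py <<'E'
def wheel(m,p,c=None):
    if c is None:
        P=rays(m,uv(biggest(mask(p,172,6))),.115); c=circle(P)
    h=cv2.cvtColor(p,cv2.COLOR_RGB2HSV).astype(int)
    q=uv((h[...,1]<60)&(h[...,2]>110)); Q=rays(m,q,.115)-c[:2]
    r=np.hypot(*Q.T); Q=Q[(r>.052)&(r<.068)]; a=np.arctan2(Q[:,1],Q[:,0])
    f=np.exp(3j*a).mean()
    return c,np.angle(f)/3,abs(f),len(a),a
E
python3 - <<'E'
from h import *
m=np.load("w1.npz"); p=m["p"]
c,a,f,n,aa=wheel(m,p); print("wheel",c,"spoke deg",np.degrees(a),f,n,np.histogram(np.degrees(aa),np.arange(-180,181,20))[0])
y=mask(p,22,32,150,90); y[:, 300:]=0; q=uv(biggest(y)); P=rays(m,q,.082)
print(len(P),P.min(0),P.max(0),P.mean(0))
mu=P.mean(0); u=np.linalg.svd(P-mu)[2][0] if len(P)<5000 else 0; u=u*np.sign(u[0]); s=(P-mu)@u
print("lever dir",u, "tip centre",mu+u*(s.min()+.009),"pivot est",mu+u*(s.min()+.074))
# housing outline: blackish edges at z=.05
h=cv2.cvtColor(p,cv2.COLOR_RGB2HSV); 
e=[]
for v in range(110,170,4):
    k=np.nonzero(h[v,200:430,2]<45)[0]+200; e.append([k.min(),k.max(),v])
e=np.array(e); L=rays(m,e[:,[0,2]],.05);Rr=rays(m,e[:,[1,2]],.05)
for E in(L,Rr): print(np.degrees(np.polyfit(E[:,1],E[:,0],1)[0]),E.mean(0))
E
```

```text
wheel [ 0.54488894 -0.08163118  0.07975915] spoke deg -42.44848156223654 0.9887691980715587 234 [55 17  0  0  0  0 53 14  0  0  0  0 69 26  0  0  0  0]
379 [0.44795149 0.1236526 ] [0.50830415 0.1393882 ] [0.47514152 0.13135903]
lever dir [ 0.99957301 -0.02921984] tip centre [0.45698263 0.13188985] pivot est [0.52195488 0.12999056]
-0.6701303535160594 [0.4338007  0.04919169]
-0.36750310643193196 [0.6927164  0.04923833]
```

```bash
cat >> h.py <<'E'
C=np.array([.5445,-.0816]); Q0=[.7071068,.7071068,0,0]; R0=.046
def at(robot,th,z=.095,r=R0):
    return [C[0]+r*np.cos(th),C[1]+r*np.sin(th),z+robot.tcp_to_tips]
def resist(robot,th,F0,s):   # force opposing motion; s=-1 clockwise
    F=np.array(robot.read_contact_force())-F0
    return -s*(F@[-np.sin(th),np.cos(th),0])
E
python3 - <<'E'
from bench import robot
from h import *
robot.command_gripper(0.0,20); 
th=np.radians(18)
robot.movep(at(robot,th,.16),Q0); robot.move_l(at(robot,th),velocity=.1,until_force=8)
robot.sleep(.2); F0=np.array(robot.read_contact_force()); print("F0",F0,robot.read_eef_pos(),at(robot,th),robot.read_clock())
log=[]; start=th; d=np.radians(8); stop=False
while start-th<np.radians(960):
    hit=robot.move_l(at(robot,th-d),velocity=.05,until_force=6)
    p=np.array(robot.read_eef_pos())[:2]-C
    a=np.arctan2(p[1],p[0]); th+=(a-th+np.pi)%(2*np.pi)-np.pi if hit else -d
    f=resist(robot,th,F0,-1); log.append((round(np.degrees(th)),round(f,1)))
    if f>7.5:
        robot.sleep(.15); f=resist(robot,th,F0,-1); print("cand",np.degrees(th),f)
        if f>7.5: stop=True;break
print(log); print(stop,np.degrees(th),np.array(robot.read_contact_force())-F0,robot.read_eef_pos(),robot.read_clock())
E
```

```text
F0 [ 0.89117128  0.4601295  -0.25359559] [ 0.58847702 -0.06739486  0.27771855] [np.float64(0.588248599749577), np.float64(-0.06738521825875243), 0.277] 3.7583
cand -598.0000000000007 12.401185172928226
[(10, np.float64(-0.5)), (2, np.float64(0.3)), (-6, np.float64(-0.2)), (-14, np.float64(-0.9)), (-22, np.float64(0.4)), (-30, np.float64(0.7)), (-38, np.float64(1.1)), (-46, np.float64(0.2)), (-54, np.float64(0.4)), (-62, np.float64(0.4)), (-70, np.float64(0.4)), (-78, np.float64(1.1)), (-86, np.float64(1.1)), (-94, np.float64(0.8)), (-102, np.float64(0.7)), (-110, np.float64(0.7)), (-118, np.float64(0.4)), (-126, np.float64(1.6)), (-134, np.float64(2.1)), (-142, np.float64(0.6)), (-150, np.float64(1.7)), (-158, np.float64(1.2)), (-166, np.float64(1.6)), (-174, np.float64(2.9)), (-182, np.float64(1.5)), (-190, np.float64(2.5)), (-198, np.float64(1.4)), (-206, np.float64(3.0)), (-214, np.float64(3.1)), (-222, np.float64(2.5)), (-230, np.float64(2.9)), (-238, np.float64(1.7)), (-246, np.float64(2.1)), (-254, np.float64(2.8)), (-262, np.float64(1.6)), (-270, np.float64(2.2)), (-278, np.fl
[... 424 characters left out ...]
float64(0.9)), (-422, np.float64(-0.3)), (-430, np.float64(-0.3)), (-438, np.float64(0.8)), (-446, np.float64(1.5)), (-454, np.float64(0.4)), (-462, np.float64(1.2)), (-470, np.float64(1.1)), (-478, np.float64(1.2)), (-486, np.float64(1.4)), (-494, np.float64(1.3)), (-502, np.float64(1.3)), (-510, np.float64(0.9)), (-518, np.float64(1.5)), (-526, np.float64(2.0)), (-534, np.float64(0.7)), (-542, np.float64(2.0)), (-550, np.float64(1.8)), (-558, np.float64(3.0)), (-566, np.float64(2.4)), (-574, np.float64(1.9)), (-582, np.float64(2.3)), (-590, np.float64(7.0)), (-598, np.float64(12.0))]
True -598.0000000000007 [-9.56430253 -8.09594387  3.6650918 ] [ 0.51848773 -0.04411276  0.27642602] 25.0833
```

The stop is firm at about 12 N. I'll ease off, lift, and read the wheel angle at the stop.

Run:
```python
from bench import robot
from h import *
th=np.radians(-598)
for k in range(4):
    th+=np.radians(9); robot.move_l(at(robot,th),velocity=.05)
robot.move_l(at(robot,th,.16),velocity=.15)
robot.movep([.56,0.0,.50],Q0)
m=robot.camera_model("wrist"); p,d=robot.capture("wrist"); np.savez("w2.npz",p=p,**m)
cv2.imwrite("pics/w2.png",p[120:330,180:460,::-1])
c,a,f,n,aa=wheel(m,p); print(c,np.degrees(a),f,n,robot.read_clock())
```

```text
[ 0.54480983 -0.08149155  0.07969711] -5.865031117203569 0.9859704891193098 184 27.6333
```

View pics/w2.png

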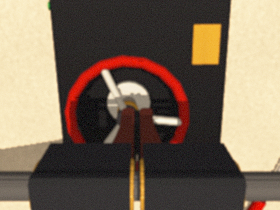

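Wheel at its stop: spokes at about 114°, -6° and -126°. The crop shows the upper-left spoke near (108,75) and the right one near (170,120). I'll push the 114° spoke anticlockwise to about 204°.

Run:
```python
from bench import robot
from h import *
th=np.radians(60)
robot.movep(at(robot,th,.16),Q0); robot.move_l(at(robot,th),velocity=.12,until_force=8)
robot.sleep(.1); F0=np.array(robot.read_contact_force()); log=[]
for g in np.linspace(66,187,16):
    t=np.radians(g); hit=robot.move_l(at(robot,t),velocity=.06,until_force=8)
    log.append((round(g),hit,round(resist(robot,t,F0,1),1)))
    if log[-1][2]>9: break
print(*[(a,b,float(c)) for a,b,c in log])
t-=np.radians(12); robot.move_l(at(robot,t),velocity=.05)
robot.move_l(at(robot,t,.16),velocity=.15)
robot.movep([.56,0.0,.50],Q0)
m=robot.camera_model("wrist"); p,d=robot.capture("wrist"); np.savez("w3.npz",p=p,**m)
cv2.imwrite("pics/w3.png",p[:330,180:460,::-1])
c,a,f,n,aa=wheel(m,p); print(c,np.degrees(a),f,n,np.histogram(np.degrees(aa),np.arange(-180,181,20))[0],robot.read_clock())
```

```text
(66, False, 0.6) (74, False, 0.5) (82, False, 0.7) (90, False, -0.2) (98, False, 1.9) (106, False, 1.6) (114, False, 1.5) (122, False, 2.0) (131, False, 1.8) (139, False, 2.0) (147, False, 1.8) (155, False, 1.6) (163, False, 1.9) (171, False, 1.7) (179, False, 1.8) (187, False, 2.1)
[ 0.54477621 -0.08179026  0.07991569] -30.156832677642676 0.9899915652402616 217 [ 0 67  0  0  0  0  0 62  0  0  0  0  0 88  0  0  0  0] 34.9917
```

View pics/w3.png

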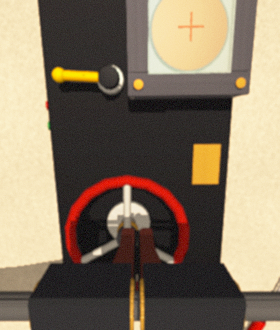

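The backed-off spokes read 90°, -30° and -150°, about 95° back from the stop and within the band. In the crop the lever is still at (60,75)–(110,79). Now the clamp.

Run:
```python
from bench import robot
from h import *
PV=np.array([.523,.1285]); QL=[1,0,0,0]; r=.048
P=lambda g,z=.068:[PV[0]+r*np.cos(np.radians(g)),PV[1]+r*np.sin(np.radians(g)),z+robot.tcp_to_tips]
robot.movep(P(228,.15),QL); robot.move_l(P(228),velocity=.12,until_force=8)
robot.sleep(.1); F0=np.array(robot.read_contact_force()); log=[]
for g in np.arange(222,98,-6):
    hit=robot.move_l(P(g),velocity=.05,until_force=8); t=np.radians(g)
    f=resist(robot,t,F0,-1); log.append((int(g),hit,round(float(f),1)))
    if f>9: break
print(*log,robot.read_eef_pos())
robot.move_l(P(g+15),velocity=.05); robot.move_l(P(g+15,.16),velocity=.15)
robot.movep([.56,0.0,.50],Q0)
m=robot.camera_model("wrist"); p,d=robot.capture("wrist"); np.savez("w4.npz",p=p,**m)
cv2.imwrite("pics/w4.png",p[:330,180:460,::-1])
c,a,f,n,aa=wheel(m,p); print(np.degrees(a),robot.read_clock())
y=mask(p,22,32,150,90); y[:,300:]=0; q=uv(biggest(y)); Y=rays(m,q,.082); mu=Y.mean(0);u=np.linalg.svd(Y-mu)[2][0]
print(len(Y),mu,np.degrees(np.arctan2(*u[::-1])))
```

```text
(222, False, -1.3) (216, False, -0.7) (210, False, 0.2) (204, False, -1.7) (198, False, -1.0) (192, False, 0.5) (186, False, 0.1) (180, False, 0.1) (174, False, 0.6) (168, False, 0.5) (162, False, 0.2) (156, False, 1.2) (150, False, -0.3) (144, False, 0.2) (138, False, 0.7) (132, False, 0.4) (126, False, 0.6) (120, False, 1.0) (114, False, 8.2) (108, False, 21.3) [0.50383023 0.17295539 0.24858096]
-30.294148473766693 45.2917
418 [0.51772259 0.17590429] -85.26868062931942
```

View pics/w4.png

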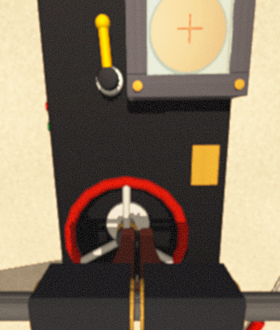

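The lever now runs from (108,78) up to (102,18), about 1.49 rad and against its end stop. The wheel hasn't moved and the arm is clear.

```bash
python3 -c "
from bench import robot
robot.sleep(.5); print(robot.sign_off())"
```

```text
the job is handed in; nothing more can be done
None
```

The job is handed in, though the hand-in gave no verdict: I cranked the wheel to a firm stop (about 12 N), backed it off about 95°, swung the clamp lever to its end (about 1.49 rad), and left the wheel where it was with the arm clear.

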